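# Set the slicer's locking dial and feed the cucumber

### The job

Set the vegetable slicer for thick slices: pull its thickness dial up to unlock it, turn it until the pointer is at the wide round stud (not the slim one), and push the dial fully home again so that it locks; do not force it round while it is locked. Then push the cucumber along the feed trough until its end rests against the slicer's housing, and leave it lying there. Do not shift the bowl, the tray or the knife.

Things in the scene. Friction and masses are not known exactly. Their poses are not given: they have to be found in the camera images.
- slicer: Metal vegetable slicer, fixed. Origin on the table under the middle of the housing's flat feed face; z up. The housing is a box from x = -90 to +90 mm and y = 0 to 150 mm, top at z = 120 mm; the feed face is its y = 0 side. The dial stands on its top at x = 0, y = 75 mm. A sloping outlet chute 100 mm wide sticks out 60 mm on the +y side.
- feed_face (a point): Point on the housing's feed face where the cucumber's nose should come to rest, 79 mm above the table; axes as the slicer's. The trough runs from here straight along -y: 300 mm long, floor at 60 mm above the table, 36 mm wide inside, side walls 5 mm thick with their tops at 70 mm; its far end is open.
- dial_pull (a joint): How far the dial is pulled up: 0 m is fully home, 0.014 m is the stop. It stays where it is left (about 3 N of friction) and must be pushed back down. Below 0.008 m hidden pins lock the turning; above, it turns freely. The pins go back down only at the two studs or in the starting slot; elsewhere they keep the dial from going home.
- dial_turn (a joint): Turn of the dial, rad, counter-clockwise positive from above, -1.5 to 1.5, little friction. At 0 the pointer points along the slicer's -x (starting slot, 0.3 rad of play either way). The locking notches are at +1.1 and -1.1 (0.09 rad of play either way): at +1.1 the pointer is at the stud on the slicer's -y side (nearer the trough), at -1.1 at the one on its +y side.
- dial_grip (a point): Point on the dial's axis in its grip bar, 28 mm above the dial's underside (which is 2 mm above the housing when home). Black plastic dial: round skirt 52 mm across, 9 mm high; on it an upright bar 14 mm thick and 40 mm long (along the pointer), whose top is 12 mm above this point; the skirt's top is 19 mm below it. The point's x axis lies along the bar, away from the pointer.
- dial_pointer (a point): Tip of the dial's pointer, a nose 8 mm wide at one end of the grip bar, marked with a thin white line, 34 mm from the dial's axis.
- stud_wide: The wide stud, marking thick slices: black disc 20 mm across and 8 mm high on top of the housing, 52 mm from the dial's axis; origin at the centre of its underside. It may be on either side of the dial's starting direction.
- stud_slim: The slim stud, marking thin slices: black pin 8 mm across and 8 mm high on top of the housing, 52 mm from the dial's axis, at the other notch; origin at the centre of its underside.
- cucumber: Loose cucumber, green with pale peeled stripes, 38 mm thick and 130 mm long with round ends, 0.1 to 0.2 kg, lying in the trough with its y axis along the trough, its axis 79 mm above the table; origin at its middle. It may roll about its length.
- cucumber_nose (a point): Tip of the cucumber's end nearer the housing, on its axis.
- cucumber_tail (a point): Tip of the cucumber's far end (the one to push), on its axis.
- bowl: Loose steel bowl, 120 mm across and 55 mm high, standing on the table on the +x side of the trough; origin at the centre of its underside.
- tray: Steel tray with cucumbers, 220 by 320 mm, to the robot's right; contents reach about 75 mm high. Origin at the centre of its underside.
- knife: Kitchen knife with a black handle, 220 mm long and 14 mm high, lying on a white cutting board 15 mm thick to the robot's left; origin near its middle.
There are look-alikes about, which are no part of the job. There is more than one size of the cucumber; the one meant has the size given above.

How it is judged:
By the outcome, as a careful person would: the job done as asked, in the order asked, and still so for the second after the job is handed in, with the robot touching nothing.
It also fails if it takes over 51 s, if anything falls off the work surface, if the arm or the gripper's body presses on something with over 40 N, if the wrist force passes 120 N, or if a joint passes its speed limit or range.

### The arm

A 6-joint arm with a two-finger parallel gripper is mounted at the origin on the work surface. World frame = base frame: x ahead of the robot, y to its left, z up, the work surface at z = 0. Lengths are in m, angles in rad, forces in N, time in s.
With the tool pointing down it reaches from about 0.3 to 0.875 m from the base axis. Payload 6.4 kg.
Tool frame: the origin (TCP) lies between the finger pads; the fingertips stand 17 mm ahead of it and the grasp point (between the pads) lies 2 mm behind it (manip.tcp_to_tips is the y of the fingertips in the tool frame, in m); y points along the fingers, x is the direction in which the jaws open and shut, and the axes are right-handed (so a half turn about y gives the same grasp; the last joint's range is limited). The gripper opens to 85 mm and grips with 20 to 120 N. Pads are 22 mm wide; open, the fingers measure 114 mm over their backs; the gripper's body (76 mm by 85 mm) begins 54 mm behind the grasp point. The pads swing forward as they close: fully open they stand 13 mm farther back than shut.
Start: joints at [1.049, 0.181, 1.607, -0, 1.354, -0.206], TCP at [0.179, 0.547, 0.248] pointing down, gripper open.
Joint ranges: [-2.99, 2.99], [-0.89, 2.07], [0.3, 2.58], [-1.14, 4.28], [0, 2.63], [-3.12, 3.12]. Speed limits (rad/s): [2.57, 2.57, 3.01, 3.14, 3.14, 3.14].

### API

Orientations are given as a unit quaternion [w, x, y, z].
In Python, from rig import manip gives the robot as it stands. The module is installed in compiled form; this text tells all that it offers.
- The arm moves only by the tool arm_command, never from a script. Its argument "commands" is a list that holds one entry, the list of rows, each a list of 7 numbers: the turn, a rotation vector about the tool's x, y, z in units of 5 degrees (1.0 is 5 degrees), then the shift along the tool's x, y, z in units of 30 mm (1.0 is 30 mm), then the closure, from -1 (fully open) to 1 (shut). In form: [[[rx, ry, rz, dx, dy, dz, gripper], ...]]. A call has 1 to 5 rows; each row is the pose to reach, as a shift and turn from the pose measured when the call began, along the tool's axes at that moment; what a row does not reach only later rows make up. A row lasts 1/12 s, in which the tool goes at most 41.7 mm and 7.16 degrees, less where a joint would pass 70% of its speed; a pose out of reach is approached as far as the arm can. A call with a gripper value outside its range is refused whole. The fingers move at their own pace and stop on an object; "newtons" is the grip in N (left out, the last holds). Time passes only in rows, so rows that repeat a pose let the fingers close. It gives the time, the measured TCP pose, the force and the opening at its end, in the units of the state.
- manip.read_state(): the state, without advancing time (a new reading comes with each control period).
- manip.get_image(name): name is "scene" or "top"; returns the picture (420x560x3 uint8, red, green, blue); there is no depth.
- manip.camera_params(name): a dict with "fx", "fy", "cx", "cy" (pixels), "distortion" ([k1, k2, p1, p2, k3] as OpenCV has them; the pictures are not rectified), "R" (3x3) and "t" (3): a world point X has camera coordinates R X + t. Camera axes: x right, y down, z forward; pixel columns grow to the right and rows downward; lengths in m; the calibration is good to about 2 mm. A picture is of the moment at which its call begins. camera_params takes no time and is no camera call.
- manip.sign_off(): hands the job in, once; it reports no verdict.
The state is a dict: "t": time; "joints": joint angles; "joint_vel": joint speeds; "joint_torque": joint torques, N m; "tcp_pos": TCP position; "tool_rot": TCP orientation; "ft_force": force on the tool from outside, world axes, zero at the start; "ft_torque": the same for the moment, N m; "gripper_width": finger opening in m.
Only numpy, scipy, OpenCV 4.12 (cv2) and the standard library are available. Lean on these libraries where they do the work, as an engineer would, in place of code of your own. Each camera call takes 0.05 s, during which the arm holds its last target. There are 200 camera calls.

## Working session

There is one attempt and no reset: what is moved stays moved. The work goes in short steps, Python scripts to look and compute and a tool call to move; the robot and the scene stay as the last step left them, time stands still between calls to the robot, and variables do not carry over. Pictures are saved under pics/ and viewed, about 8 in all and at most 12, crops included, and the job is handed in when it is done.

Besides the shell and the picture viewer there is one more tool, called as name(argument=value, ...) on one line, values as JSON. arm_command: Moves the arm, as the interface text tells. Its arguments: {"type":"object","properties":{"commands":{"type":"array","items":{"type":"array","items":{"type":"array","items":{"type":"number"}}}},"newtons":{"type":"number"}},"required":["commands"]}

```bash
mkdir -p pics; python3 - <<'E'
from rig import manip
import cv2,numpy as np
for n in("scene","top"):
    im=manip.get_image(n); cv2.imwrite(f"pics/{n}0.png",im[:,:,::-1]); c=manip.camera_params(n)
    print(n,{k:np.round(c[k],4).tolist() for k in c}, (-np.array(c['R']).T@np.array(c['t'])).round(3))
s=manip.read_state();print({k:np.round(s[k],4).tolist() for k in s},manip.tcp_to_tips)
E
```

```text
scene {'fx': 537.5475, 'fy': 537.5475, 'cx': 287.7915, 'cy': 209.2851, 'distortion': [-0.1444, 0.0, 0.0, 0.0, 0.0], 'R': [[-0.5887, 0.8083, -0.0114], [0.4283, 0.3, -0.8524], [-0.6855, -0.5067, -0.5228]], 't': [0.3278, -0.1186, 2.2338]} [1.775 0.902 1.071]
top {'fx': 539.6106, 'fy': 539.6106, 'cx': 275.876, 'cy': 206.3544, 'distortion': [0.0248, 0.0, 0.0, 0.0, 0.0], 'R': [[0.0161, -0.9999, 0.005], [-0.9913, -0.0166, -0.1309], [0.131, -0.0028, -0.9914]], 't': [-0.0063, 0.5458, 1.7872]} [0.307 0.008 1.843]
{'t': 0.1, 'joints': [1.0487, 0.1815, 1.6079, -0.0, 1.3538, -0.2063], 'joint_vel': [-0.0008, -0.0024, -0.0022, 0.0011, 0.0022, 0.0003], 'joint_torque': [0.0006, -44.5885, -35.2233, -0.0003, 0.0044, -0.0], 'tcp_pos': [0.1784, 0.5462, 0.2475], 'tool_rot': [-0.5722, 0.5726, 0.4146, -0.4156], 'ft_force': [0.3557, -0.1512, 0.1609], 'ft_torque': [-0.012, -0.0192, 0.0419], 'gripper_width': 0.0855} 0.017
```

View pics/scene0.png

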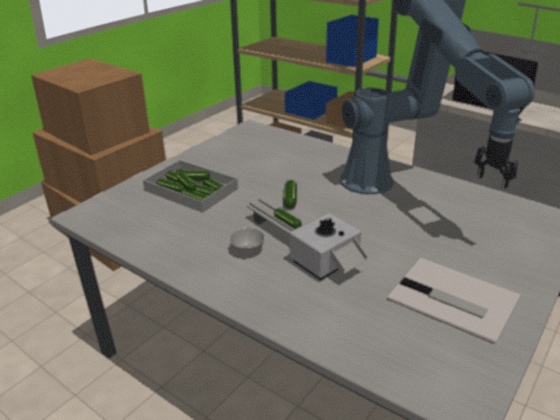

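View pics/top0.png

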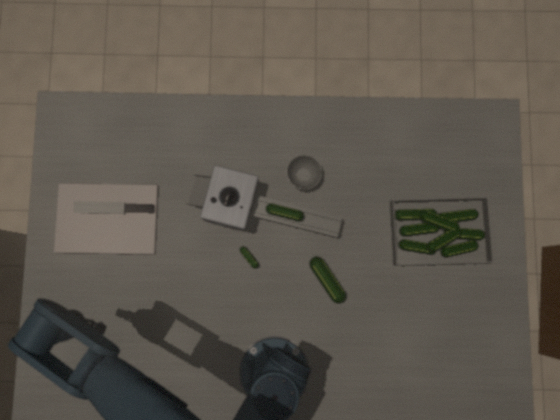

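The slicer sits at about (230,198) in the top view, with its trough running right to (340,228). The cucumber in the trough is at (285,212). There are look-alikes at (249,257), which is small, at (327,280), which is large, and in the tray around (440,232). Only the one in the trough fits the description; I'll check its size and the studs in an enlarged crop.

```bash
cat > h.py <<'E'
from rig import manip
import cv2,numpy as np
from scipy.spatial.transform import Rotation as Ro
def K(c): return np.array([[c['fx'],0,c['cx']],[0,c['fy'],c['cy']],[0,0,1]])
def ray(n,p,z):
    c=manip.camera_params(n);R=np.array(c['R']);t=np.array(c['t'])
    u=cv2.undistortPoints(np.array(p,float).reshape(-1,1,2),K(c),np.array(c['distortion'])).reshape(-1,2)
    d=np.c_[u,np.ones(len(u))]@R; o=-R.T@t
    return o+d*((z-o[2])/d[:,2])[:,None]
def proj(n,X):
    c=manip.camera_params(n);R=np.array(c['R'])
    return cv2.projectPoints(np.array(X,float).reshape(-1,3),cv2.Rodrigues(R)[0],np.array(c['t']),K(c),np.array(c['distortion']))[0].reshape(-1,2)
E
python3 - <<'E'
from h import *
im=cv2.imread("pics/top0.png"); hsv=cv2.cvtColor(im,cv2.COLOR_BGR2HSV)
g=((hsv[:,:,0]>30)&(hsv[:,:,0]<90)&(hsv[:,:,1]>90)).astype(np.uint8)
for c in cv2.findContours(g,0,1)[0]:
    if cv2.contourArea(c)>60:
        r=cv2.minAreaRect(c);b=ray("top",cv2.boxPoints(r),.079)
        print("green",np.round(r[0],1),b.mean(0).round(4),np.linalg.norm(b[0]-b[1]).round(3),np.linalg.norm(b[1]-b[2]).round(3))
gray=cv2.cvtColor(im,6); sub=np.zeros_like(gray); sub[150:250,180:350]=gray[150:250,180:350]
print(np.percentile(gray[160:240,190:350],[5,25,50,75,95]), gray[190,190:262])
m=((sub>120)).astype(np.uint8)
for c in cv2.findContours(m,0,1)[0]:
    if cv2.contourArea(c)>300:
        r=cv2.minAreaRect(c);b=ray("top",cv2.boxPoints(r),.12);print("bright",r,b.round(4).tolist())
cr=im[150:250,180:350]
s=cv2.imread("pics/scene0.png")[190:280,240:370]
a=cv2.resize(cr,(765,450),interpolation=2)
cv2.imwrite("pics/c1.png",cv2.resize(im[160:235,195:270],(600,600),interpolation=cv2.INTER_CUBIC))
cv2.imwrite("pics/c2.png",cv2.resize(s,(780,540),interpolation=cv2.INTER_CUBIC))
E
```

```text
green [327.5 279.5] [ 0.3043 -0.168   0.079 ] 0.044 0.162
green [249.  257.1] [0.3721 0.0877 0.079 ] 0.02 0.075
green [439.8 232.5] [ 0.4631 -0.535   0.079 ] 0.153 0.29
green [284.4 211.7] [ 0.5228 -0.0256  0.079 ] 0.031 0.119
[ 51.  85.  90.  94. 118.] [ 88  88  87  86  87  87  85  87  84  86  88  84  84  82  85  87  86  94
 107 112 117 113 115 116 116 119 119 117 117 110  98  81  61  49  43  37
  37  37  37  36  36  38  37  42  42  49  59  80  99 113 117 116 120 118
 118 115 115 113 115 113 115 114 111  99  78  60  48  50  52  50  52  53]
```

View pics/c1.png

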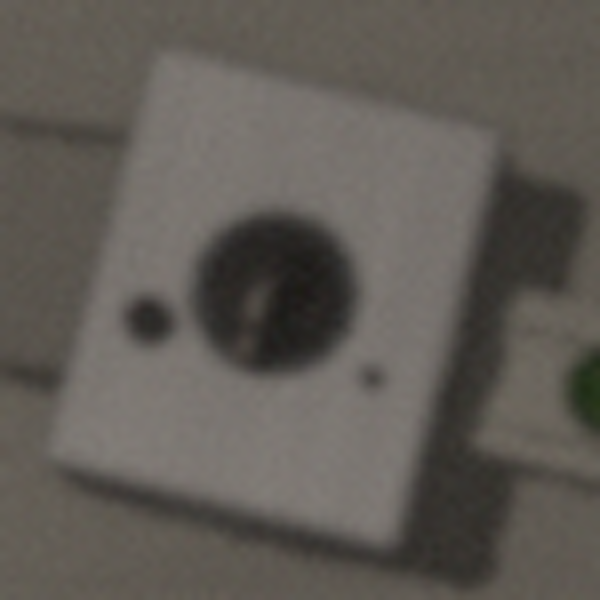

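View pics/c2.png

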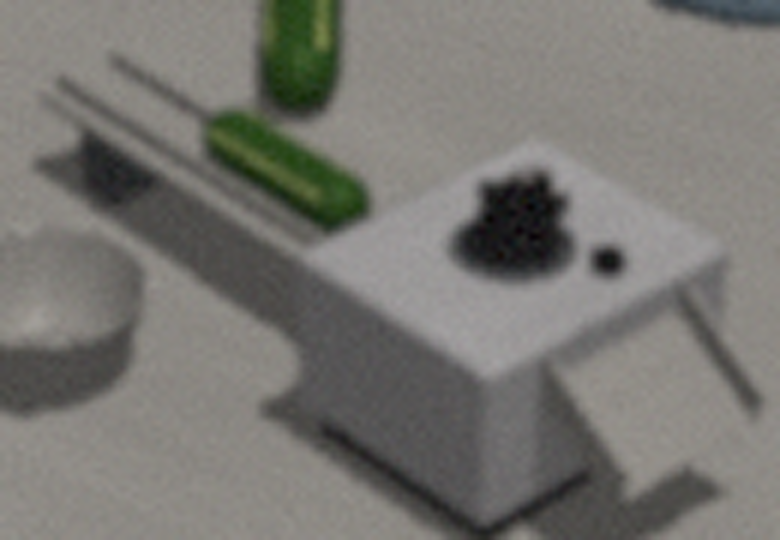

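The crop shows the wide stud at crop (150,320), on the chute (+y) side, and the slim stud at (372,377), on the trough side. The pointer's white line runs towards (245,345), which is near slicer -x. The target is therefore turn = -1.1, clockwise from above. The trough cucumber measures about 119 x 31 mm by colour mask, so it matches the 130 x 38 mm one.

```bash
cat > loc.py <<'E'
from h import *
im=cv2.imread("pics/top0.png");hsv=cv2.cvtColor(im,cv2.COLOR_BGR2HSV);gray=cv2.GaussianBlur(cv2.cvtColor(im,6),(3,3),0)
U=4
big=cv2.resize(gray[160:235,195:270],None,fx=U,fy=U,interpolation=cv2.INTER_CUBIC)
f=lambda p:(np.array(p,float)+.5)/U-.5+[195,160]
m=(big>102).astype(np.uint8)
m=cv2.morphologyEx(m,cv2.MORPH_OPEN,np.ones((9,9)))
c=max(cv2.findContours(m,0,1)[0],key=cv2.contourArea)
r=cv2.minAreaRect(cv2.convexHull(c));H=ray("top",f(cv2.boxPoints(r)),.12);print("housing",r,H[:,:2].round(4).tolist(),H.mean(0).round(4))
d=((big<75)).astype(np.uint8)
for c in cv2.findContours(d,0,1)[0]:
    a=cv2.contourArea(c);x,rr=cv2.minEnclosingCircle(c)
    if 20<a<4000: print("dark",a,np.round(f(x),1),round(rr/U,1),[ray("top",[f(x)],z)[0].round(4).tolist() for z in(.131,.128)])
g=((hsv[:,:,0]>30)&(hsv[:,:,0]<90)&(hsv[:,:,1]>90)).astype(np.uint8);g[:,:240]=0;g[:190]=0;g[235:]=0;g[:,320:]=0
c=max(cv2.findContours(g,0,1)[0],key=cv2.contourArea);v=cv2.fitLine(c,2,0,.01,.01).ravel()
p=c.reshape(-1,2);s=(p-v[2:])@v[:2]
e=ray("top",[v[2:]+v[:2]*(s.min()-.5),v[2:]+v[:2]*(s.max()+.5)],.079);print("cuc nose/tail",e.round(4).tolist(),np.degrees(np.arctan2(*(e[0]-e[1])[1::-1])))
# pointer line: bright low pixels inside skirt
E
python3 loc.py
```

```text
housing ((134.91912841796875, 146.909912109375), (177.1563720703125, 212.10911560058594), 14.902652740478516) [[0.4985, 0.2455], [0.6668, 0.2069], [0.6316, 0.0671], [0.4641, 0.1073]] [0.5653 0.1567 0.12  ]
dark 281.0 [198.1 205.9] 3.6 [[0.5307, 0.2515, 0.131], [0.531, 0.2519, 0.128]]
dark 547.0 [269.1 208.5] 5.6 [[0.526, 0.0244, 0.131], [0.5264, 0.0245, 0.128]]
dark 298.5 [213.3 199.4] 2.7 [[0.5522, 0.2037, 0.131], [0.5527, 0.204, 0.128]]
dark 133.5 [205.2 176.4] 3.4 [[0.6268, 0.2319, 0.131], [0.6274, 0.2323, 0.128]]
dark 45.0 [198.5 175.5] 1.9 [[0.6293, 0.2537, 0.131], [0.6299, 0.2542, 0.128]]
cuc nose/tail [[0.5371, 0.0338, 0.079], [0.5079, -0.085, 0.079]] 76.17988365631595
```

```bash
cat >> loc.py <<'E'
print('---')
c=max((c for c in cv2.findContours(d,0,1)[0] if abs(f(c.mean((0,1)))-[229,197]).max()<8),key=cv2.contourArea)
e=cv2.fitEllipse(c);print("dial",e,ray("top",[f(e[0])],.129)[0].round(4))
x,rr=cv2.minEnclosingCircle(c);print(f(x),rr/U,ray("top",[f(x)],.129)[0].round(4))
# scene view: dark blobs on housing
s=cv2.GaussianBlur(cv2.cvtColor(cv2.imread("pics/scene0.png"),6),(3,3),0);o=np.array([310,205]);sb=cv2.resize(s[205:250,310:360],None,fx=4,fy=4,interpolation=2)
for c in cv2.findContours((sb<75).astype(np.uint8),0,1)[0]:
    if cv2.contourArea(c)>60:
        q=c.reshape(-1,2);b=cv2.minEnclosingCircle(c)[0];P=(np.array(b)+.5)/4-.5+o
        print("scene",cv2.contourArea(c),P.round(1),ray("scene",[P],.124)[0].round(4))
C=np.array([.5655,.1575]);
def W(sx,sy,z,yaw=np.radians(-14)):
    u=np.array([np.cos(yaw),np.sin(yaw)]);v=np.array([-u[1],u[0]]);return [*(C+u*sx+v*(sy-.075)),z]
pts=[W(a,b,.12) for a,b in((-.09,0),(.09,0),(.09,.15),(-.09,.15))]+[W(0,.075,.122),W(-.052*np.cos(1.1),.075+.052*np.sin(1.1),.128),W(-.052*np.cos(1.1),.075-.052*np.sin(1.1),.128),W(0,.075,.162),W(-.034,.075,.14)]
out=[]
for n,(x0,y0,x1,y1),k in(("top",(190,155,270,235),5),("scene",(285,195,365,275),5)):
    i=cv2.resize(cv2.imread(f"pics/{n}0.png")[y0:y1,x0:x1],None,fx=k,fy=k,interpolation=2)
    for q in proj(n,pts): cv2.drawMarker(i,tuple(int(v) for v in (q-[x0,y0]+.5)*k),(0,0,255),0,10,1)
    out.append(cv2.convertScaleAbs(i,alpha=1.7))
cv2.imwrite("pics/c3.png",np.hstack(out))
E
python3 loc.py|sed 1,/---/d
```

```text
dial ((137.11647033691406, 146.2299346923828), (77.4040298461914, 78.62740325927734), 68.07131958007812) [0.5639 0.1542 0.129 ]
[228.86781693 196.17672348] 10.045745849609375 [0.564  0.1544 0.129 ]
scene 188.5 [340.9 233. ] [0.5535 0.2055 0.124 ]
scene 3467.5 [324.9 227.5] [0.5558 0.1475 0.124 ]
```

View pics/c3.png

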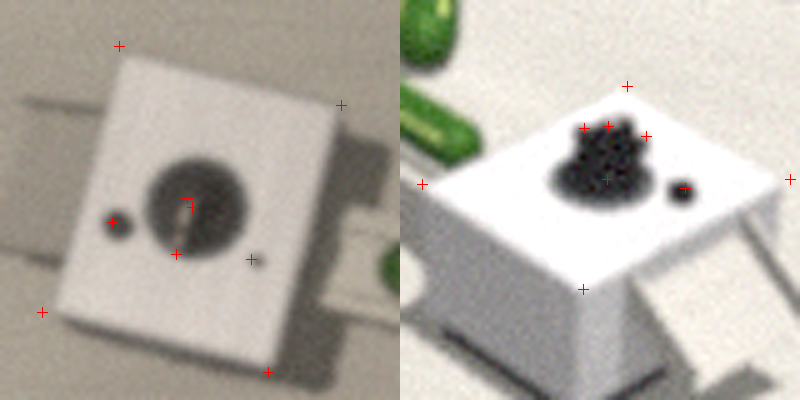

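```bash
cat >> h.py <<'E'
def st():
    s=manip.read_state();R=Ro.from_quat(np.r_[s['tool_rot'][1:],s['tool_rot'][0]]);return s,R
C=np.array([.5645,.1545]);YAW=np.radians(-14);UX=np.array([np.cos(YAW),np.sin(YAW)]);UY=np.array([-UX[1],UX[0]])
def goal(p,yawdeg):
    """tool down (tool y = -z), tool x at yawdeg"""
    s,R=st();a=np.radians(yawdeg);x=np.array([np.cos(a),np.sin(a),0]);y=np.array([0,0,-1.])
    T=Ro.from_matrix(np.c_[x,y,np.cross(x,y)])
    rv=(R.inv()*T).as_rotvec(degrees=True)/5;d=R.inv().apply(np.array(p)-s['tcp_pos'])/.03
    print("row",np.r_[rv,d].round(2).tolist())
def rep():
    s,R=st();x=R.apply([1,0,0]);print("t",round(s['t'],2),"tcp",np.round(s['tcp_pos'],4),"xyaw",np.degrees(np.arctan2(x[1],x[0])).round(1),"down",R.apply([0,1,0]).round(3),"j",np.round(s['joints'],2),"F",np.round(s['ft_force'],1),"w",round(s['gripper_width'],4))
E
python3 - <<'E'
from h import *
rep()
for y in(76,-104): goal([*C,.2],y)
E
```

```text
t 0.1 tcp [0.1784 0.5462 0.2475] xyaw 71.9 down [-0.001 -0.001 -1.   ] j [ 1.05  0.18  1.61 -0.    1.35 -0.21] F [ 0.4 -0.2  0.2] w 0.0855
row [-0.0, -0.82, -0.02, -8.41, 1.59, -16.29]
row [0.03, 35.18, -0.01, -8.41, 1.59, -16.29]
```

arm_command(commands=[[[0,-0.8,0,-3,0.3,-6,-1],[0,-0.8,0,-5,0.6,-10,-1],[0,-0.8,0,-8.4,1,-16.3,-1],[0,-0.8,0,-8.4,1,-16.3,-1],[0,-0.8,0,-8.4,1,-16.3,-1]]])

```text
t: 0.52
tcp_pos: [0.3257, 0.3973, 0.2365]
tool_rot: [-0.557, 0.558, 0.434, -0.436]
ft_force: [0.6, 0.8, 0.2]
gripper_width: 0.0851
```

```bash
python3 -c "
from h import *
rep();goal([*C,.2],76)"
```

```text
t 0.52 tcp [0.3257 0.3973 0.2365] xyaw 76.0 down [-0.001 -0.002 -1.   ] j [ 0.65  0.06  1.77 -0.    1.32 -0.67] F [0.6 0.8 0.2] w 0.0851
row [-0.01, -0.01, -0.02, -5.92, 1.22, -9.69]
```

arm_command(commands=[[[0,0,0,-5.9,1.2,-9.7,-1],[0,0,0,-5.9,1.2,-9.7,-1],[0,0,0,-5.9,1.2,-9.7,-1],[0,0,0,-5.9,1.2,-9.7,-1],[0,0,0,-5.9,1.2,-9.7,-1]]])

```text
t: 0.93
tcp_pos: [0.4712, 0.2494, 0.2145]
tool_rot: [-0.557, 0.558, 0.434, -0.436]
ft_force: [0.1, 1.2, -0.1]
gripper_width: 0.0855
```

arm_command(commands=[[[0,0,0,-2.6,0.5,-4.2,-1],[0,0,0,-2.6,0.5,-4.2,-1],[0,0,0,-2.6,0.5,-4.2,-1],[0,0,0,-2.6,0.5,-4.2,-1]]])

```text
t: 1.27
tcp_pos: [0.5764, 0.1397, 0.1986]
tool_rot: [-0.558, 0.558, 0.433, -0.435]
ft_force: [0.1, -0.6, -1.1]
gripper_width: 0.0857
```

```bash
python3 -c "
from h import *
im=manip.get_image('top');cv2.imwrite('pics/t2.png',cv2.resize(im[140:260,170:290,::-1],(600,600),interpolation=2))
rep();goal([*C,.153],76)"
```

```text
t 1.32 tcp [0.5785 0.137  0.1983] xyaw 75.7 down [-0.    -0.004 -1.   ] j [ 0.04  0.27  1.6  -0.    1.27 -1.28] F [ 0.5 -3.7  0.2] w 0.0853
row [0.01, -0.06, -0.05, 0.45, 1.51, 0.6]
```

arm_command(commands=[[[0,-0.1,0,0.45,0,0.6,-1],[0,-0.1,0,0.45,0,0.6,-1],[0,-0.1,0,0.45,0.8,0.6,-1],[0,-0.1,0,0.45,1.5,0.6,-1],[0,-0.1,0,0.45,1.5,0.6,-1]]])

```text
t: 1.73
tcp_pos: [0.5607, 0.1551, 0.149]
tool_rot: [0.557, -0.556, -0.433, 0.44]
ft_force: [-2.4, -0.5, -0.3]
gripper_width: 0.0856
```

```bash
python3 -c "
from h import *
a=manip.get_image('top')[140:260,170:290,::-1];b=manip.get_image('scene')[140:260,265:385,::-1]
cv2.imwrite('pics/t2.png',cv2.convertScaleAbs(cv2.resize(np.hstack([a,b]),(800,400),interpolation=2),alpha=1.5))
rep();goal([*C,.153],76)"
```

```text
t 1.83 tcp [0.5632 0.1551 0.1528] xyaw 76.3 down [-0.003 -0.004 -1.   ] j [ 0.07  0.3   1.66 -0.    1.18 -1.26] F [-0.2  0.8  0.5] w 0.0857
row [-0.02, 0.05, -0.05, -0.01, -0.01, -0.05]
```

View pics/t2.png

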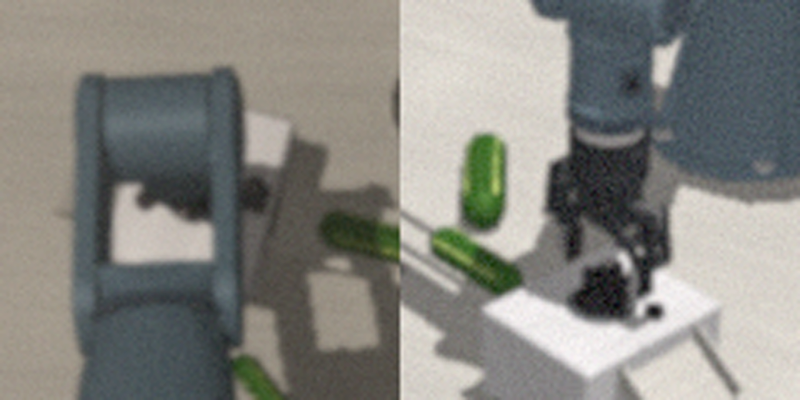

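The fingers are on both sides of the dial bar in the scene view, around (600,285) in the crop. I'll close at low force.

arm_command(commands=[[[0,0,0,0,0,0,1],[0,0,0,0,0,0,1],[0,0,0,0,0,0,1],[0,0,0,0,0,0,1],[0,0,0,0,0,0,1]]], newtons=30)

```text
t: 2.25
tcp_pos: [0.5636, 0.1551, 0.1535]
tool_rot: [-0.555, 0.557, 0.435, -0.438]
ft_force: [0.1, -1.3, 0.5]
gripper_width: 0.0258
```

arm_command(commands=[[[0,0,0,0,0,0,1],[0,0,0,0,0,0,1],[0,0,0,0,0,0,1],[0,0,0,0,0,0,1]]])

```text
t: 2.58
tcp_pos: [0.5637, 0.1553, 0.1538]
tool_rot: [-0.556, 0.557, 0.435, -0.438]
ft_force: [-1.2, 1.0, 2.8]
gripper_width: 0.0135
```

```bash
python3 -c "
from h import *
rep()"
```

```text
t 2.58 tcp [0.5637 0.1553 0.1538] xyaw 76.3 down [-0.001 -0.004 -1.   ] j [ 0.07  0.3   1.66 -0.    1.18 -1.26] F [-1.2  1.   2.8] w 0.0135
```

arm_command(commands=[[[0,0,0,0,-0.1,0,1],[0,0,0,0,-0.2,0,1],[0,0,0,0,-0.3,0,1],[0,0,0,0,-0.38,0,1],[0,0,0,0,-0.38,0,1]]])

```text
t: 3.0
tcp_pos: [0.5636, 0.1554, 0.1657]
tool_rot: [-0.555, 0.557, 0.435, -0.438]
ft_force: [-0.9, 0.8, -0.2]
gripper_width: 0.013
```

arm_command(commands=[[[0,0,0,0,0,0,1],[0,0,0,0,0,0,1]]])

```text
t: 3.17
tcp_pos: [0.5636, 0.1554, 0.1658]
tool_rot: [-0.555, 0.557, 0.435, -0.438]
ft_force: [0.6, 1.0, -1.8]
gripper_width: 0.0134
```

```bash
python3 -c "
from h import *
rep();goal([.5637,.1553,.1655],76.3-30);goal([.5637,.1553,.1655],76-63)"
```

```text
t 3.17 tcp [0.5636 0.1554 0.1658] xyaw 76.3 down [-0.001 -0.004 -1.   ] j [ 0.07  0.29  1.65 -0.    1.2  -1.26] F [ 0.6  1.  -1.8] w 0.0134
row [0.01, 5.99, -0.05, -0.0, 0.01, -0.0]
row [0.02, 12.65, -0.04, -0.0, 0.01, -0.0]
```

arm_command(commands=[[[0,1,0,0,0,0,1],[0,2,0,0,0,0,1],[0,3,0,0,0,0,1],[0,4,0,0,0,0,1],[0,4.6,0,0,0,0,1]]])

```text
t: 3.58
tcp_pos: [0.5639, 0.156, 0.1658]
tool_rot: [-0.632, 0.633, 0.315, -0.316]
ft_force: [2.2, 4.5, -3.5]
gripper_width: 0.0131
```

```bash
python3 -c "
from h import *
rep();print(np.round(manip.read_state()['ft_torque'],2));goal([.5637,.1553,.1658],13)
b=manip.get_image('scene')[190:260,285:375,::-1]
cv2.imwrite('pics/t3.png',cv2.convertScaleAbs(cv2.resize(b,(720,560),interpolation=2),alpha=1.8))"
```

```text
t 3.58 tcp [0.5639 0.156  0.1658] xyaw 53.0 down [-0.001 -0.002 -1.   ] j [ 0.07  0.29  1.65 -0.    1.2  -0.86] F [ 2.2  4.5 -3.5] w 0.0131
[ 0.7  -0.45  0.01]
row [0.02, 8.0, -0.02, -0.02, -0.0, -0.01]
```

View pics/t3.png

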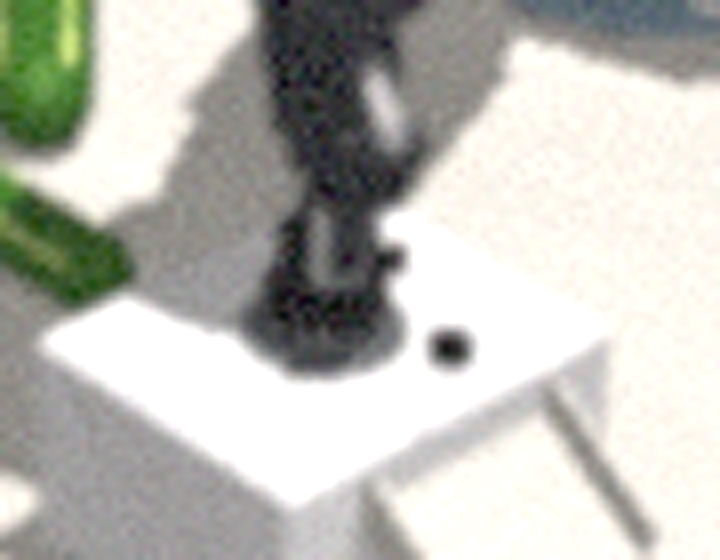

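The dial has turned 23° with no torque, so it is unlocked. The pointer nose at (390,260) is swinging towards the wide stud at (450,347). I'll keep turning.

arm_command(commands=[[[0,1.2,0,0,0,0,1],[0,2.4,0,0,0,0,1],[0,3.6,0,0,0,0,1],[0,4.8,0,0,0,0,1],[0,5.5,0,0,0,0,1]]])

```text
t: 4.05
tcp_pos: [0.5646, 0.1566, 0.166]
tool_rot: [-0.69, 0.691, 0.155, -0.154]
ft_force: [3.4, 3.5, -2.9]
gripper_width: 0.0133
```

arm_command(commands=[[[0,1,0,0,0,0,1],[0,2,0,0,0,0,1],[0,2.5,0,0,0,0,1],[0,2.5,0,0,0,0,1]]])

```text
t: 4.38
tcp_pos: [0.565, 0.1568, 0.166]
tool_rot: [-0.702, 0.703, 0.079, -0.077]
ft_force: [2.7, 2.8, -4.5]
gripper_width: 0.0136
```

```bash
python3 -c "
from h import *
rep();print(np.round(manip.read_state()['ft_torque'],2));goal([.5637,.1553,.1535],13)"
```

```text
t 4.38 tcp [0.565  0.1568 0.166 ] xyaw 12.7 down [ 0.002 -0.001 -1.   ] j [ 0.07  0.29  1.65 -0.    1.2  -0.15] F [ 2.7  2.8 -4.5] w 0.0136
[ 0.5  -0.57 -0.02]
row [0.02, -0.06, 0.02, -0.05, 0.42, -0.04]
```

arm_command(commands=[[[0,0,0,0,0.1,0,1],[0,0,0,0,0.2,0,1],[0,0,0,0,0.3,0,1],[0,0,0,0,0.38,0,1],[0,0,0,0,0.4,0,1]]])

```text
t: 4.8
tcp_pos: [0.5651, 0.1569, 0.1537]
tool_rot: [-0.702, 0.703, 0.079, -0.077]
ft_force: [0.1, 1.7, 4.9]
gripper_width: 0.0132
```

arm_command(commands=[[[0,0,0,0,0.05,0,1],[0,0,0,0,0.1,0,1],[0,0,0,0,0.1,0,1]]])

```text
t: 5.05
tcp_pos: [0.5652, 0.1569, 0.1535]
tool_rot: [-0.702, 0.703, 0.079, -0.078]
ft_force: [-9.4, 0.7, 19.3]
gripper_width: 0.0132
```

```bash
python3 -c "
from h import *
rep();print(np.round(manip.read_state()['ft_torque'],2))"
```

```text
t 5.05 tcp [0.5652 0.1569 0.1535] xyaw 12.8 down [ 0.003 -0.001 -1.   ] j [ 0.07  0.3   1.66 -0.    1.18 -0.15] F [-9.4  0.7 19.3] w 0.0132
[0.11 1.71 0.01]
```

It bottomed at z 0.1535 (0.1538 when first gripped) with 19 N, so the dial is home. I'll open and retreat.

arm_command(commands=[[[0,0,0,0,0,0,-1],[0,0,0,0,0,0,-1],[0,0,0,0,0,0,-1],[0,0,0,0,0,0,-1],[0,0,0,0,0,0,-1]]])

```text
t: 5.47
tcp_pos: [0.5649, 0.1567, 0.1529]
tool_rot: [-0.702, 0.703, 0.079, -0.078]
ft_force: [-0.8, 0.5, -0.7]
gripper_width: 0.073
```

arm_command(commands=[[[0,0,0,0,0,0,-1],[0,0,0,0,0,0,-1],[0,0,0,0,-1,0,-1],[0,0,0,0,-2,0,-1],[0,0,0,0,-2,0,-1]]])

```text
t: 5.88
tcp_pos: [0.5681, 0.1571, 0.2191]
tool_rot: [-0.702, 0.703, 0.083, -0.075]
ft_force: [0.9, 0.2, 1.4]
gripper_width: 0.0853
```

```bash
python3 -c "
from h import *
rep()
print(C-UY*.075)
T=np.array([.5079,-.085])-UY*.05
print(T);goal([*T,.18],76);goal([*T,.18],-14)"
```

```text
t 5.88 tcp [0.5681 0.1571 0.2191] xyaw 12.8 down [ 0.011 -0.001 -1.   ] j [ 0.07  0.23  1.61 -0.    1.29 -0.15] F [0.9 0.2 1.4] w 0.0853
[0.54635586 0.08172782]
[ 0.49580391 -0.13351479]
row [0.1, -12.65, 0.09, -4.5, 1.28, -8.91]
row [0.01, 5.35, 0.13, -4.5, 1.28, -8.91]
```

arm_command(commands=[[[0,1,0,-1,0.5,-2,1],[0,2,0,-2,0.5,-4,1],[0,3,0,-3,0.5,-6,1],[0,4.3,0,-4.5,0.5,-8.9,1],[0,5.4,0.1,-4.5,0.5,-8.9,1]]])

```text
t: 6.3
tcp_pos: [0.5167, -0.0471, 0.2042]
tool_rot: [-0.701, 0.702, -0.088, 0.09]
ft_force: [1.5, -0.5, 0.1]
gripper_width: 0.0259
```

```bash
python3 -c "
from h import *
rep()
T=np.array([.5079,-.085])-UY*.05
goal([*T,.18],-14)"
```

```text
t 6.3 tcp [ 0.5167 -0.0471  0.2042] xyaw -14.5 down [ 0.003 -0.001 -1.   ] j [-0.32  0.1   1.79  0.    1.25 -0.07] F [ 1.5 -0.5  0.1] w 0.0259
row [0.0, -0.1, 0.03, 0.05, 0.81, -2.96]
```

arm_command(commands=[[[0,0,0,0,0,-1.3,1],[0,0,0,0,0.4,-2.5,1],[0,0,0,0,0.8,-3,1],[0,0,0,0,0.8,-3,1],[0,0,0,0,0.8,-3,1]]])

```text
t: 6.72
tcp_pos: [0.4936, -0.1346, 0.1796]
tool_rot: [0.702, -0.701, 0.09, -0.091]
ft_force: [0.9, 0.3, -0.0]
gripper_width: -0.0002
```

```bash
python3 -c "
from h import *
rep()
T=np.array([.5079,-.085])-UY*.05
goal([*T,.0895],-14)
a=manip.get_image('top')[140:260,190:350,::-1];b=manip.get_image('scene')[150:270,225:385,::-1]
cv2.imwrite('pics/t4.png',cv2.convertScaleAbs(cv2.resize(np.hstack([a,b]),(800,300),interpolation=2),alpha=1.6))"
```

```text
t 6.72 tcp [ 0.4936 -0.1346  0.1796] xyaw -14.6 down [ 0.002  0.    -1.   ] j [-0.5   0.11  1.83  0.    1.2  -0.24] F [ 0.9  0.3 -0. ] w -0.0002
row [-0.01, -0.13, 0.02, 0.06, 3.0, 0.05]
```

View pics/t4.png

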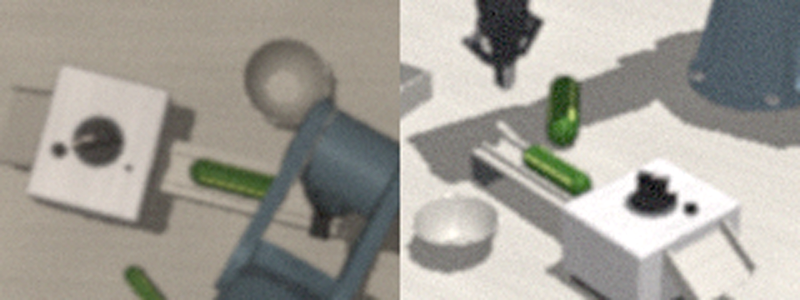

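The pointer line at (75,140) in the crop now aims at the wide stud at (60,150). The closed gripper is behind the cucumber's tail and over the trough, so I'll descend.

arm_command(commands=[[[0,-0.1,0,0.06,1,0,1],[0,-0.1,0,0.06,2,0,1],[0,-0.1,0,0.06,2.7,0,1],[0,-0.1,0,0.06,3,0,1],[0,-0.1,0,0.06,3,0,1]]])

```text
t: 7.23
tcp_pos: [0.4958, -0.1321, 0.089]
tool_rot: [0.702, -0.701, 0.085, -0.085]
ft_force: [0.2, -0.0, 0.3]
gripper_width: -0.0001
```

```bash
python3 -c "
from h import *
rep()
N=np.array([.5464,.0817])+UX*.0027; E=N-UY*(.130+.011)
print('expected end TCP',E);goal([*E,.0895],-14)"
```

```text
t 7.23 tcp [ 0.4958 -0.1321  0.089 ] xyaw -13.9 down [ 0.     0.001 -1.   ] j [-0.49  0.25  1.88  0.    1.01 -0.25] F [ 0.2 -0.   0.3] w -0.0001
expected end TCP [ 0.51490881 -0.05576489]
row [-0.02, 0.03, -0.0, 0.01, -0.01, 2.62]
```

arm_command(commands=[[[0,0,0,0,0,0.25,1],[0,0,0,0,0,0.5,1],[0,0,0,0,0,0.75,1],[0,0,0,0,0,1.0,1],[0,0,0,0,0,1.2,1]]])

```text
t: 7.65
tcp_pos: [0.5053, -0.0963, 0.0901]
tool_rot: [0.702, -0.702, 0.084, -0.086]
ft_force: [-0.1, -1.3, 0.3]
gripper_width: -0.0001
```

arm_command(commands=[[[0,0,0,0,0,0.2,1],[0,0,0,0,0,0.4,1],[0,0,0,0,0,0.6,1],[0,0,0,0,0,0.8,1],[0,0,0,0,0,0.95,1]]])

```text
t: 8.07
tcp_pos: [0.5123, -0.0681, 0.0901]
tool_rot: [0.702, -0.702, 0.084, -0.086]
ft_force: [-0.6, -1.2, 0.7]
gripper_width: 0.0
```

```bash
python3 -c "
from h import *
rep()
N=np.array([.5464,.0817])+UX*.0027; E=N-UY*(.130+.011)
print('expected end TCP',E);goal([*E,.0895],-14)"
```

```text
t 8.07 tcp [ 0.5123 -0.0681  0.0901] xyaw -13.8 down [ 0.002  0.    -1.   ] j [-0.36  0.26  1.87  0.    1.01 -0.12] F [-0.6 -1.2  0.7] w 0.0
expected end TCP [ 0.51490881 -0.05576489]
row [-0.01, 0.04, 0.02, -0.01, 0.02, 0.42]
```

Contact shows a push force of about 1 N. I'll take slow steps until the force rises.

arm_command(commands=[[[0,0,0,0,0,0.08,1],[0,0,0,0,0,0.16,1],[0,0,0,0,0,0.24,1],[0,0,0,0,0,0.3,1],[0,0,0,0,0,0.3,1]]])

```text
t: 8.48
tcp_pos: [0.5145, -0.0591, 0.0901]
tool_rot: [0.702, -0.702, 0.084, -0.086]
ft_force: [-0.7, -0.3, -0.1]
gripper_width: 0.0
```

arm_command(commands=[[[0,0,0,0,0,0.05,1],[0,0,0,0,0,0.1,1]]])

```text
t: 8.65
tcp_pos: [0.5151, -0.0562, 0.09]
tool_rot: [0.702, -0.702, 0.085, -0.086]
ft_force: [-0.2, -1.1, 0.4]
gripper_width: 0.0002
```

arm_command(commands=[[[0,0,0,0,0,0.05,1],[0,0,0,0,0,0.1,1]]])

```text
t: 8.82
tcp_pos: [0.5158, -0.0545, 0.0901]
tool_rot: [-0.701, 0.703, -0.084, 0.086]
ft_force: [-2.4, -11.6, -1.2]
gripper_width: -0.0002
```

arm_command(commands=[[[0,0,0,0,0,0.05,1],[0,0,0,0,0,0.1,1]]])

```text
t: 8.98
tcp_pos: [0.5162, -0.0542, 0.0902]
tool_rot: [-0.7, 0.704, -0.084, 0.085]
ft_force: [-4.6, -18.3, -0.1]
gripper_width: -0.0001
```

```bash
python3 -c "
from h import *
rep()
a=manip.get_image('top')[140:240,190:350,::-1];b=manip.get_image('scene')[170:270,225:385,::-1]
cv2.imwrite('pics/t5.png',cv2.convertScaleAbs(cv2.resize(np.hstack([a,b]),(800,250),interpolation=2),alpha=1.6))"
```

```text
t 8.98 tcp [ 0.5162 -0.0542  0.0902] xyaw -13.8 down [ 0.001 -0.007 -1.   ] j [-0.33  0.26  1.87 -0.01  1.01 -0.09] F [ -4.6 -18.3  -0.1] w -0.0001
```

View pics/t5.png

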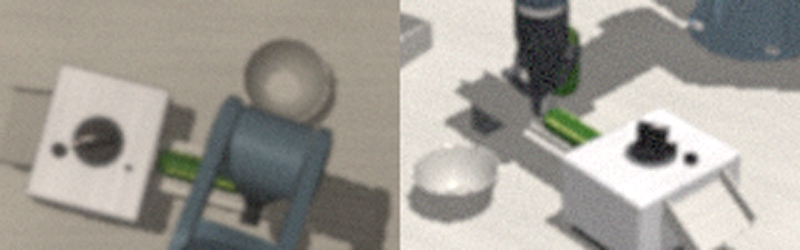

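The force rose to 18 N at the predicted end position, and the crop shows the cucumber against the housing at about (165,165). I'll back off gently, then lift and look again.

arm_command(commands=[[[0,0,0,0,0,-0.1,1],[0,0,0,0,0,-0.3,1],[0,0,0,0,0,-0.7,1],[0,0,0,0,0,-1.3,1],[0,0,0,0,0,-1.6,1]]])

```text
t: 9.5
tcp_pos: [0.5045, -0.1025, 0.0906]
tool_rot: [-0.699, 0.704, -0.084, 0.085]
ft_force: [-1.2, -0.7, 0.5]
gripper_width: 0.0002
```

arm_command(commands=[[[0,0,0,0,-1,-0.5,1],[0,0,0,0,-2,-1.5,1],[0,0,0,0,-4,-3.5,1],[0,0,0,0,-5,-4,1],[0,0,0,0,-5,-4,1]]])

```text
t: 9.92
tcp_pos: [0.4752, -0.22, 0.2437]
tool_rot: [-0.699, 0.705, -0.084, 0.086]
ft_force: [0.7, -0.3, 1.3]
gripper_width: -0.0001
```

arm_command(commands=[[[0,0,0,0,-1,-1,1],[0,0,0,-2,-1,-2,1],[0,0,0,-3,-1,-3,1],[0,0,0,-3,-1,-4,1],[0,0,0,-3,-1,-4,1]]])

```text
t: 10.33
tcp_pos: [0.3557, -0.3181, 0.2748]
tool_rot: [-0.698, 0.705, -0.086, 0.088]
ft_force: [0.0, -0.8, 0.4]
gripper_width: 0.0
```

```bash
python3 - <<'E'
from h import *
rep()
A=manip.get_image('top')[:,:,::-1].copy();cv2.imwrite('pics/t6full.png',A)
a=A[150:240,190:350];a0=cv2.imread('pics/top0.png')[150:240,190:350]
b=manip.get_image('scene')[170:270,225:385,::-1]
cv2.imwrite('pics/t6.png',cv2.convertScaleAbs(np.vstack([cv2.resize(a,(640,360),interpolation=2),cv2.resize(b,(640,400),interpolation=2)])[:600],alpha=1.7))
hsv=cv2.cvtColor(A,cv2.COLOR_BGR2HSV);g=((hsv[:,:,0]>30)&(hsv[:,:,0]<90)&(hsv[:,:,1]>90)).astype(np.uint8);g[:190]=0;g[240:]=0;g[:,:225]=0;g[:,320:]=0
c=max(cv2.findContours(g,0,1)[0],key=cv2.contourArea);p=c.reshape(-1,2);P=ray("top",p,.079)[:,:2]-(C-UY*.075)
print("cuc along slicer y",(P@UY).min(),(P@UY).max())
E
```

```text
t 10.33 tcp [ 0.3557 -0.3181  0.2748] xyaw -14.1 down [ 0.002 -0.01  -1.   ] j [-0.98 -0.07  1.82 -0.    1.39 -0.73] F [ 0.  -0.8  0.4] w 0.0
cuc along slicer y -0.12234471070154647 -0.00547414389219289
```

View pics/t6.png

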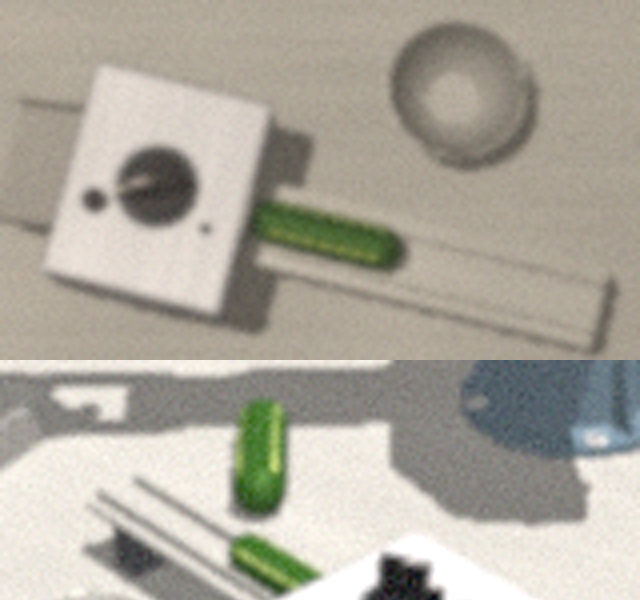

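The top view shows the cucumber's nose at the housing at (255,215), the pointer line at (125,190) beside the wide stud at (95,200), and the bowl at (458,95) not shifted. The mask puts the nose about 5 mm short, which is the amount the mask under-reads at each end. I'm handing the job in.

```bash
python3 -c "
from rig import manip
manip.sign_off()"
```

```text
the job is handed in; nothing more can be done
```

The slicer is set for thick slices, the cucumber lies against the housing, and the job is handed in at about 10.4 s. No verdict is reported.

- **Dial:** I pulled it up about 12 mm and turned it 63.5° clockwise with almost no torque, to the wide stud on the chute side. I then pushed it back until it stopped with 19 N at the height where I first gripped it. The pointer aims at the wide stud in the last picture. I did not test the lock by trying to turn it.
- **Cucumber:** I pushed it along the trough until the force rose to 18 N at the predicted end position, then backed off and lifted clear. In the last picture its nose meets the housing. The colour mask put the nose 5 mm short, but the mask also measured the cucumber 11 to 13 mm too short overall, so I took that as mask error.
- **Other objects:** The bowl looks unmoved. The arm was never near the knife or the tray, but I did not re-measure either one. The arm was clear of everything at hand-in.

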